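Run two guide rails and mark the one that binds

TASK

Two guide rails are waiting for inspection on the lab bench. Push the knob of each carriage along its rail, away from the robot, as far as it will go, and leave it there; one of the two binds part way. Then stand the reject marker (the round steel foot with an upright white tab) upright on the middle of the grey pad at the end of the rail that binds, and let go.

Things in the scene. Friction and masses are not known exactly. Their poses are not given: they have to be found in the camera images.
- slide_1 (a joint): Carriage of guide rail 1, in m: 0 at the near stop; it grows as the carriage slides towards the pad. A rail in good order runs to 0.080; one that binds jams solid well short of that (at least 25 mm short). It starts between 0 and 0.012. Light friction of about 1.5 N, no spring: it stays where it is left.
- knob_1 (a point): Centre of the top of the black upright round knob on the carriage of guide rail 1: 19 mm in diameter, 36 mm tall, 66 mm above the table at its top, standing on a steel carriage block 38 (along the rail) x 42 x 18 mm whose top is 30 mm above the table. It moves with the carriage. Its x axis points along the rail, in the direction of travel towards the pad; z up.
- pad_1 (a point): Centre of the top of the flat grey pad, 70 (along x) x 62 mm, 12 mm above the table, on the far end of rail unit 1: a fixed aluminium plate 240 x 64 x 8 mm with a steel rail and black end blocks (tops 24 mm above the table). Knob axis 152 mm from here at carriage 0, 72 mm at 0.080. x points along the rail, the way of travel; z up. Both units look alike; either may be the left one.
- slide_2 (a joint): Carriage of guide rail 2, in m: 0 at the near stop; it grows as the carriage slides towards the pad. A rail in good order runs to 0.080; one that binds jams solid well short of that (at least 25 mm short). It starts between 0 and 0.012. Light friction of about 1.5 N, no spring: it stays where it is left.
- knob_2 (a point): Centre of the top of the black upright round knob on the carriage of guide rail 2: 19 mm in diameter, 36 mm tall, 66 mm above the table at its top, standing on a steel carriage block 38 (along the rail) x 42 x 18 mm whose top is 30 mm above the table. It moves with the carriage. Its x axis points along the rail, in the direction of travel towards the pad; z up.
- pad_2 (a point): Centre of the top of the flat grey pad, 70 (along x) x 62 mm, 12 mm above the table, on the far end of rail unit 2: a fixed aluminium plate 240 x 64 x 8 mm with a steel rail and black end blocks (tops 24 mm above the table). Knob axis 152 mm from here at carriage 0, 72 mm at 0.080. x points along the rail, the way of travel; z up. Both units look alike; either may be the left one.
- marker: Reject marker, loose, about 80 g: a round steel foot 36 mm in diameter, 10 mm thick, with an upright white tab 26 mm wide (along its x) x 10 mm thick (along its y) from 10 to 57 mm above its underside; pinch the tab firmly across its thickness. Origin at the centre of the underside, z up. It starts standing on the table on the right of the robot.
Not all that is in view belongs to the job. Of the things that look like the marker, the middle-sized one is meant.

How it is judged:
By the outcome, as a careful person would: the job done as asked, in the order asked, and still so for the second after the job is handed in, with the robot touching nothing.
It also fails if it takes over 61 s, if anything falls off the work surface, if the arm or the gripper's body presses on something with over 40 N, if the wrist force passes 120 N, or if a joint passes its speed limit or range.

ROBOT

A 6-joint arm with a two-finger parallel gripper is mounted at the origin on the work surface. World frame = base frame: x ahead of the robot, y to its left, z up, the work surface at z = 0. Lengths are in mm, angles in rad, forces in N, time in s.
With the tool pointing down it reaches from about 300 to 950 mm from the base axis. Payload 3.1 kg.
Tool frame: the origin (TCP) lies at the very end of the fingers, on their centre line; the grasp point (between the pads) lies 19 mm behind it; z points along the fingers, y is the direction in which the jaws open and shut (so a half turn about z gives the same grasp; the last joint's range is limited). The gripper opens to 85 mm and grips with 20 to 120 N. Pads are 22 mm wide; open, the fingers measure 114 mm over their backs; the gripper's body (76 mm by 85 mm) begins 54 mm behind the grasp point. The pads swing forward as they close: fully open they stand 13 mm farther back than shut.
Start: joints at [-1.374, 0.308, 1.634, -0, 1.2, -0.07], TCP at [164.751, -602.9, 208.172] pointing down, gripper open.
Joint ranges: [-3.06, 3.06], [-0.79, 1.96], [0.05, 2.63], [-1.19, 4.34], [0.05, 2.64], [-2.94, 2.94]. Speed limits (rad/s): [2.79, 2.79, 3.14, 3.14, 3.14, 3.14].

INTERFACE

Orientations are given as [roll, pitch, yaw] about the fixed x, y, z axes, in that order (R = Rz(yaw) Ry(pitch) Rx(roll)).
In Python, from workcell import get_obs, snapshot, calibration, close_job gives the robot as it stands.
- The arm moves only by the tool step_arm, never from a script. Its argument "motion" is text: rows parted by semicolons, each of 5 numbers parted by spaces: the shift along the tool's x, y, z in cm, then the turn about the tool's z in rad, then the opening, from -1 (shut) to 1 (fully open). In form: tx ty tz turn claw; .... A call has 1 to 5 rows; each row shifts and turns the commanded pose from where the row before left it, along the tool's axes as they then stand; what a row does not reach is not made up. A row lasts 1/8 s, in which the tool goes at most 62.5 mm and 10.7 degrees, less where a joint would pass 70% of its speed; a pose out of reach is approached as far as the arm can. A call with a gripper value outside its range is refused whole. The fingers move at their own pace and stop on an object; "newtons" is the grip in N (left out, the last holds). Time passes only in rows, so rows that do not move let the fingers close. It gives the time, the measured TCP pose, the force and the opening at its end, in the units of the state.
- get_obs(): the state, without advancing time (a new reading comes with each control period).
- snapshot(name): name is "scene" or "top" or "wrist"; returns the picture (480x640x3 uint8, red, green, blue); there is no depth.
- calibration(name): a dict with "fx", "fy", "cx", "cy" (pixels), "R" (3x3) and "t" (3): a world point X has camera coordinates R X + t. Camera axes: x right, y down, z forward; pixel columns grow to the right and rows downward; lengths in mm; the calibration is good to about 2 mm. A picture is of the moment at which its call begins: read the wrist's pose just before it. calibration takes no time and is no camera call; for the wrist camera it gives the pose at the moment of the call.
- close_job(): hands the job in, once; it reports no verdict.
The state is a dict: "time_s": time; "joint_positions": joint angles; "qvel": joint speeds; "joint_torque": joint torques, N m; "eef_pos": TCP position; "orientation": TCP orientation; "wrist_force": force on the tool from outside, world axes, zero at the start; "torque": the same for the moment, N m; "opening": finger opening in mm.
Only numpy, scipy, OpenCV 4.12 (cv2) and the standard library are available. Lean on these libraries where they do the work, as an engineer would, in place of code of your own. Each camera call takes 0.05 s, during which the arm holds its last target.

## Working session

There is one attempt and no reset: what is moved stays moved. The work goes in short steps, Python scripts to look and compute and a tool call to move; the robot and the scene stay as the last step left them, time stands still between calls to the robot, and variables do not carry over. Pictures are saved under pics/ and viewed, and the job is handed in when it is done.

Besides the shell and the picture viewer there is one more tool, called by a JSON object that holds its "op" and its "data". step_arm: Moves the arm, as the interface text tells. Its arguments: {"type":"object","properties":{"motion":{"type":"string"},"newtons":{"type":"number"}},"required":["motion"]}

```bash
mkdir -p pics; python3 - <<'E'
from workcell import *
import cv2
print(get_obs())
for n in ["scene","top","wrist"]:
    c=calibration(n); print(n,c)
    cv2.imwrite(f"pics/{n}0.png",cv2.cvtColor(snapshot(n),cv2.COLOR_RGB2BGR))
E
```

```text
{'time_s': 0.0, 'joint_positions': array([-1.37369055e+00,  3.08996912e-01,  1.63522834e+00, -1.42989508e-05,
        1.19966634e+00, -6.96595118e-02]), 'qvel': array([-0.00066813, -0.00049639, -0.00023509, -0.00027461,  0.00051038,
        0.00040985]), 'joint_torque': array([-4.01237694e-04, -4.15251017e+01, -2.76662940e+01, -2.12623045e-04,
        1.00949075e-02,  1.54076952e-05]), 'eef_pos': array([ 164.57767098, -602.02408916,  206.93225717]), 'orientation': array([-3.13929837e+00, -1.46731592e-04,  2.66770325e-01]), 'wrist_force': array([-0.61999369, -0.23873849, -0.3886039 ]), 'torque': array([-0.0052424 , -0.00691489, -0.02390929]), 'opening': 85.15894512557873}
scene {'fx': 535.0722703468944, 'fy': 535.0722703468944, 'cx': 318.14167079083717, 'cy': 238.14437274584122, 'R': array([[ 0.39600264,  0.91818745,  0.01066374],
       [ 0.56201705, -0.23317431, -0.79357834],
       [-0.72616716,  0.32025232, -0.60837464]]), 't': array([-114.52840586, -277.46315346, 1330.79824099])}
top {'fx': 581.1726584765244, 'fy': 581.1726584765244, 'cx': 318.7958906836033, 'cy': 242.3134738696975, 'R': array([[ 0.01217945, -0.99953037, -0.02811926],
       [-0.98807424, -0.00771351, -0.15378493],
       [ 0.15349581,  0.02965694, -0.98770416]]), 't': array([-106.1209783 ,  557.41521202,  958.41742455])}
wrist {'fx': 432.8438428470841, 'fy': 432.8438428470841, 'cx': 327.41397450952707, 'cy': 237.12066042798457, 'R': array([[ 0.26352316, -0.96465232, -0.0011978 ],
       [-0.92889222, -0.2540888 ,  0.26944039],
       [-0.26022064, -0.06989116, -0.96301633]]), 't': array([-625.03442475,  -34.74630214,  378.62869272])}
```

View pics/scene0.png

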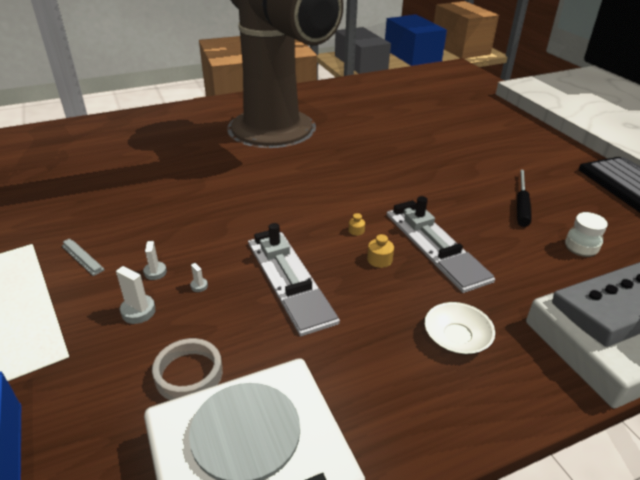

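View pics/top0.png

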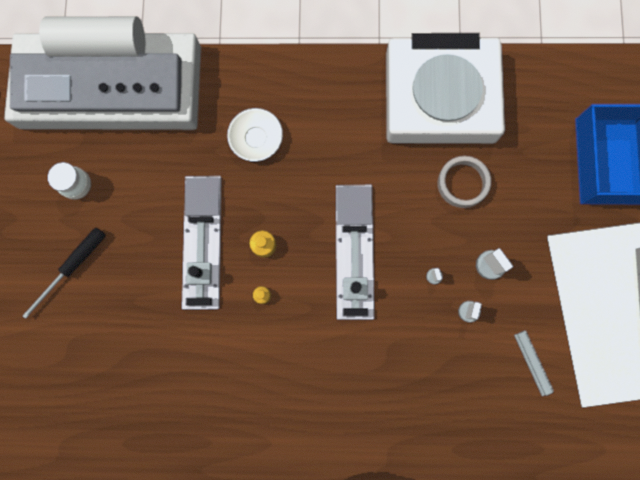

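View pics/wrist0.png

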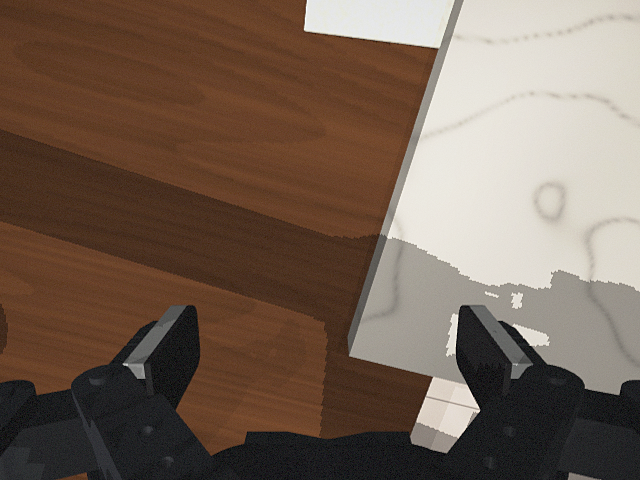

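The top view shows the rails at about (200,245) and (355,250). There are three marker lookalikes, with the middle-sized one at (470,311). I'll enlarge those areas.

```bash
python3 - <<'E'
import cv2
im=cv2.imread("pics/top0.png")
a=cv2.resize(im[170:330,170:390],None,fx=3.6,fy=3.6,interpolation=cv2.INTER_CUBIC)
cv2.imwrite("pics/c1.png",a)
a=cv2.resize(im[240:330,420:530],None,fx=6,fy=6,interpolation=cv2.INTER_CUBIC)
cv2.imwrite("pics/c2.png",a)
im=cv2.imread("pics/scene0.png")
a=cv2.resize(im[230:330,100:220],None,fx=6,fy=6,interpolation=cv2.INTER_CUBIC)
cv2.imwrite("pics/c3.png",a)
E
```

```text
(no output)
```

View pics/c1.png

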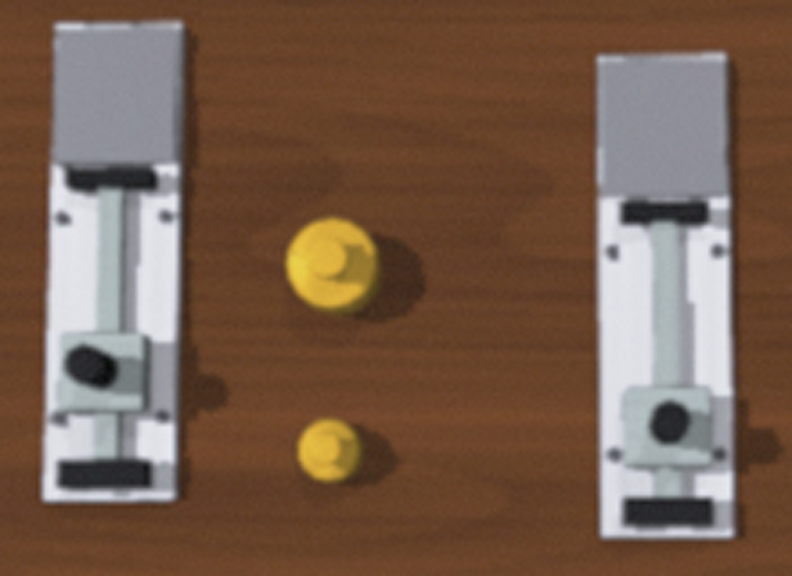

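View pics/c2.png

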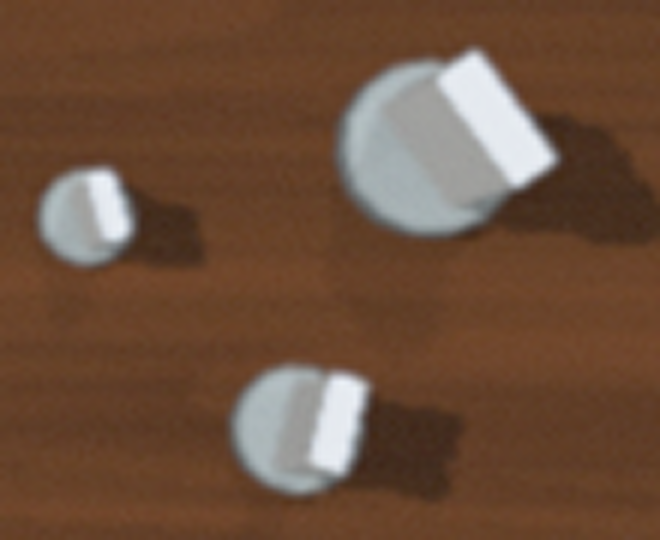

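View pics/c3.png

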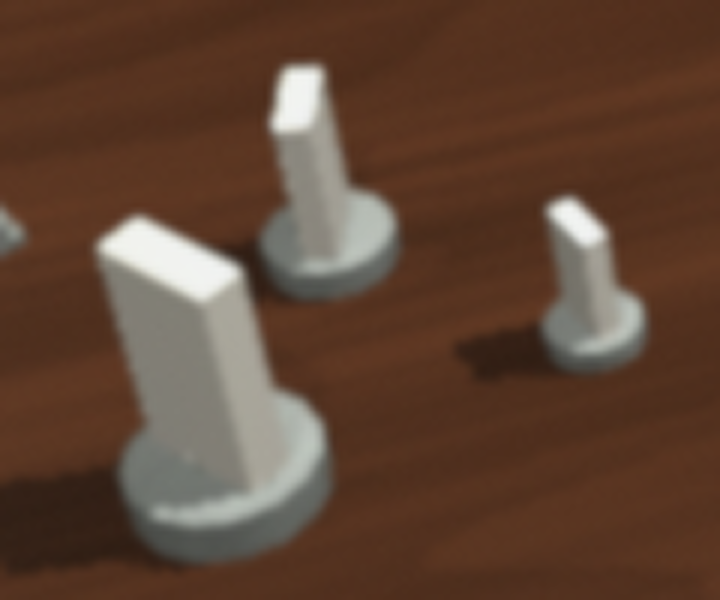

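```bash
cat > h.py <<'E'
from workcell import *
import numpy as np, cv2
def ray(name,uv,z,c=None):
    c=c or calibration(name); R=np.array(c['R']);t=np.array(c['t'])
    uv=np.atleast_2d(uv).astype(float)
    d=np.c_[(uv[:,0]-c['cx'])/c['fx'],(uv[:,1]-c['cy'])/c['fy'],np.ones(len(uv))]@R
    C=-R.T@t
    s=(z-C[2])/d[:,2]
    return (C+d*s[:,None])
def proj(name,X,c=None):
    c=c or calibration(name); P=np.atleast_2d(X)@np.array(c['R']).T+np.array(c['t'])
    return np.c_[c['fx']*P[:,0]/P[:,2]+c['cx'],c['fy']*P[:,1]/P[:,2]+c['cy']]
def save(n,f):
    im=cv2.cvtColor(snapshot(n),cv2.COLOR_RGB2BGR); cv2.imwrite(f,im); return im
E
python3 - <<'E'
from h import *
np.set_printoptions(precision=1,suppress=True)
c=calibration("top"); print(-c['R'].T@c['t'])
f=lambda p,k,o:(np.array(p)+.5)/k-.5+np.array(o)
for nm,p,z in [("Lpad",[(55,23),(184,22),(183,165),(52,162)],12),("Lplate",[(43,500),(177,500)],8),("Lknob",[(82,360)],66),
 ("Rpad",[(598,57),(727,54),(729,192),(598,196)],12),("Rplate",[(601,537),(735,537)],8),("Rknob",[(667,420)],66)]:
    X=ray("top",f(p,3.6,(170,170)),z);print(nm,X[:,:2].tolist(),X.mean(0))
for nm,p,z in [("tab",[(333,374),(369,384),(345,476),(307,466)],57),("foot",[(297,429)],10)]:
    X=ray("top",f(p,6,(420,240)),z);print(nm,X[:,:2].tolist(),X.mean(0))
for nm,p,z in [("tabS",[(284,68),(324,68),(310,130),(274,130)],57),("footS",[(330,228)],10)]:
    X=ray("scene",f(p,6,(100,230)),z);print(nm,X[:,:2].tolist(),X.mean(0))
E
```

```text
[ 404.9 -130.2 1029.4]
Lpad [[683.004516134786, 145.12159492503974], [683.8154302090061, 79.70275861067412], [610.4023371777143, 77.39323468602984], [611.5037146171192, 143.20648965064987]] [647.2 111.4  12. ]
Lplate [[443.86192807534917, 140.60907551632687], [444.58828788329157, 74.76210577594759]] [444.2 107.7   8. ]
Lknob [[506.65067998173123, 110.10450392902274]] [506.7 110.1  66. ]
Rpad [[666.72890895829, -128.8859505248415], [668.584553151449, -193.18283080907702], [598.5725585597002, -194.04469083892687], [596.1188435950658, -129.42954845518804]] [ 632.5 -161.4   12. ]
Rplate [[429.06517342484455, -132.1695708134765], [429.8105569066653, -196.8646025808991]] [ 429.4 -164.5    8. ]
Rknob [[481.413077140482, -161.99921709637096]] [ 481.4 -162.    66. ]
tab [[458.26423803008066, -360.94464806492084], [455.62331692362505, -370.71640074633694], [430.3918993938949, -363.40984092159545], [432.99833782824646, -353.12430838420937]] [ 444.3 -362.    57. ]
foot [[444.9170968129361, -361.328383356184]] [ 444.9 -361.3   10. ]
tabS [[431.1963686470575, -363.87677068173076], [435.31348703749086, -353.9574871864925], [460.8681505930921, -361.9244784821573], [457.2480577824525, -370.6331172407251]] [ 446.2 -362.6   57. ]
footS [[444.3580473896693, -362.0213176750332]] [ 444.4 -362.    10. ]
```

{"op": "step_arm", "data": {"motion": "0 0 0 0.13 -1; 0 0 0 0.12 -1; 3.2 -5 0 0 -1; 3.2 -5 0 0 -1; 3.2 -5 0 0 -1", "newtons": 40}}

```text
time_s: 0.78
eef_pos: [258.7, -449.6, 207.7]
orientation: [-3.141, -0.0, 0.016]
wrist_force: [0.9, -1.0, 0.4]
opening: 0.2
```

{"op": "step_arm", "data": {"motion": "3.1 -4.8 0 0 -1; 3.1 -4.8 0 0 -1; 3.1 -4.8 0 0 -1; 3.1 -4.8 0 0 -1; 3.1 -4.8 0 0 -1"}}

```text
time_s: 1.4
eef_pos: [409.8, -207.0, 208.2]
orientation: [3.141, -0.0, 0.017]
wrist_force: [0.7, 0.4, -0.1]
opening: 0.0
```

{"op": "step_arm", "data": {"motion": "2.6 -4.2 0 0 -1; 0 0 4 0 -1; 0 0 4 0 -1; 0 0 0 0 -1"}}

```text
time_s: 1.9
eef_pos: [431.1, -164.4, 125.0]
orientation: [-3.138, 0.008, 0.017]
wrist_force: [-0.2, -0.2, -0.2]
opening: -0.1
```

```bash
python3 - <<'E'
from h import *
np.set_printoptions(precision=2,suppress=True)
o=get_obs();print(o['eef_pos'],o['orientation'])
save("wrist","pics/w1.png")
print(proj("wrist",[[481.4,-162.5,66],[632.5,-161.5,12]]))
E
```

```text
[ 431.12 -164.39  125.02] [-3.14  0.01  0.02]
[[ 321.22  156.49]
 [ 324.42 -134.77]]
```

View pics/w1.png

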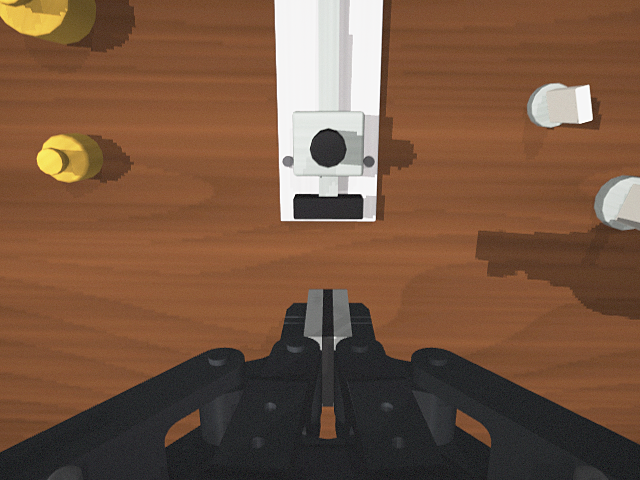

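The wrist view shows the right knob at (328,148), in line with the closed fingers at x≈328. I'll descend behind it and push.

{"op": "step_arm", "data": {"motion": "0 0 4.2 0 -1; 0 0 4.2 0 -1; 0 0 0 0 -1; 1 0 0 0 -1; 1 0 0 0 -1"}}

```text
time_s: 2.58
eef_pos: [457.8, -167.3, 46.9]
orientation: [3.139, -0.005, 0.016]
wrist_force: [0.9, 1.3, 0.5]
opening: -0.0
```

{"op": "step_arm", "data": {"motion": "1 0 0 0 -1; 1 0 0 0 -1; 1 0 0 0 -1; 1 0 0 0 -1"}}

```text
time_s: 3.08
eef_pos: [495.1, -165.2, 44.1]
orientation: [-3.142, 0.0, 0.017]
wrist_force: [-0.4, 0.2, -0.5]
opening: -0.1
```

{"op": "step_arm", "data": {"motion": "0.6 0 0 0 -1; 0.6 0 0 0 -1; 0.6 0 0 0 -1"}}

```text
time_s: 3.45
eef_pos: [512.6, -164.9, 44.0]
orientation: [-3.141, 0.0, 0.017]
wrist_force: [0.0, -0.4, -0.1]
opening: -0.1
```

```bash
python3 - <<'E'
from h import *
np.set_printoptions(precision=2,suppress=True)
o=get_obs();print(o['eef_pos'],o['wrist_force'])
save("wrist","pics/w2.png")
E
```

```text
[ 512.56 -164.93   44.02] [ 0.04 -0.36 -0.07]
```

View pics/w2.png

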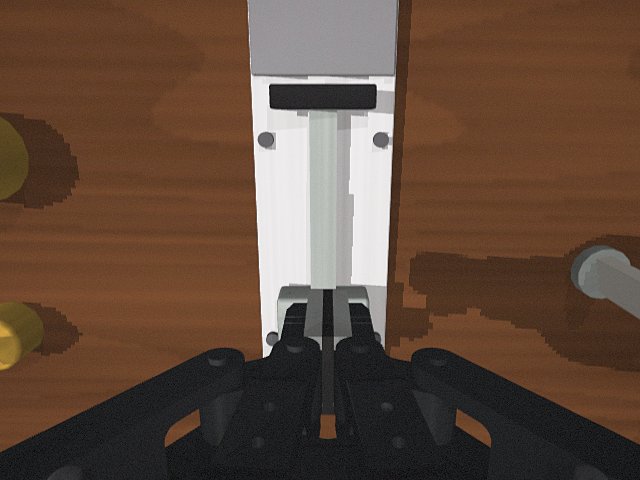

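```bash
python3 - <<'E'
from h import *
im=save("scene","pics/s2.png")
cv2.imwrite("pics/s2c.png",cv2.resize(im[130:350,200:520],None,fx=2.4,fy=2.4,interpolation=cv2.INTER_CUBIC))
E
```

```text
(no output)
```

View pics/s2c.png

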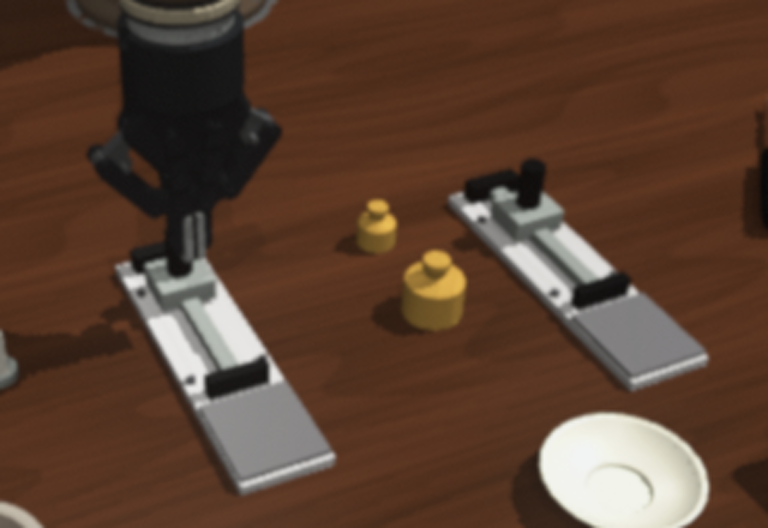

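```bash
python3 - <<'E'
from h import *
np.set_printoptions(precision=1,suppress=True)
p=proj("scene",[[512.6,-165,44],[481,-163.7,66],[481,-163.7,30],[500,-163.7,30],[533,-163.7,66],[552,-163.7,30]])
print((p-[200,130])*2.4)
print(proj("wrist",[[512.6,-165,44],[481,-163.7,66],[500,-163.7,30],[500,-142.7,30],[533,-163.7,66],[552,-163.7,30]]))
im=cv2.imread("pics/s2.png")
cv2.imwrite("pics/s2d.png",cv2.resize(im[200:310,230:320],None,fx=6,fy=5,interpolation=cv2.INTER_CUBIC))
print(ray("wrist",[[323,287]],30))
E
```

```text
[[192.1 280.3]
 [177.1 228.7]
 [179.2 269.7]
 [188.3 285.2]
 [203.5 271.4]
 [214.9 330. ]]
[[324.7 290. ]
 [319.8 388.7]
 [321.5 304. ]
 [275.1 303.3]
 [321.6 260.2]
 [323.2 189.9]]
[[ 508.2 -164.2   30. ]]
```

View pics/s2d.png

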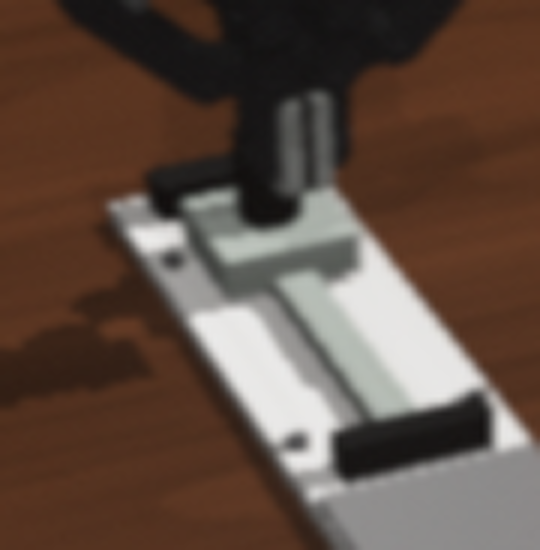

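```bash
python3 - <<'E'
from h import *
np.set_printoptions(precision=1,suppress=True)
d=np.array([np.cos(.0147),np.sin(.0147)]);n=np.array([-d[1],d[0]]);p0=np.array([632.5,-161.5])
P=lambda a,b,z:np.r_[p0+a*d+b*n,z]
print(proj("wrist",[P(-35,31,12),P(-35,-31,12),P(-35,32,8),P(-35,-32,8)]), "seen pad near corners (250,75),(396,75)")
c=calibration("wrist");print(c,-c['R'].T@c['t'])
f=np.array([[305,190]])/[6,5]+[230,200]
for z in (44,55,66,70): print(ray("scene",f,z))
im=save("top","pics/t2.png")
cv2.imwrite("pics/t2c.png",cv2.resize(im[170:400,270:450],None,fx=3.3,fy=2.6,interpolation=cv2.INTER_CUBIC))
print(get_obs()['joint_positions'],get_obs()['eef_pos'])
E
```

```text
[[249.3  78.3]
 [392.8  78.6]
 [248.6  79.1]
 [393.8  79.4]] seen pad near corners (250,75),(396,75)
{'fx': 432.8438428470841, 'fy': 432.8438428470841, 'cx': 327.41397450952707, 'cy': 237.12066042798457, 'R': array([[ 0. , -1. ,  0. ],
       [-1. , -0. ,  0.3],
       [-0.3, -0. , -1. ]]), 't': array([-174.8,  501.1,  358.1])} [ 581.8 -164.8  210.5]
[[ 490.8 -155.6   44. ]]
[[ 504.4 -160.3   55. ]]
[[ 518.1 -164.9   66. ]]
[[ 523.  -166.6   70. ]]
[-0.4  0.4  1.9 -0.   0.8  1.2] [ 512.7 -165.    44.2]
```

View pics/t2c.png

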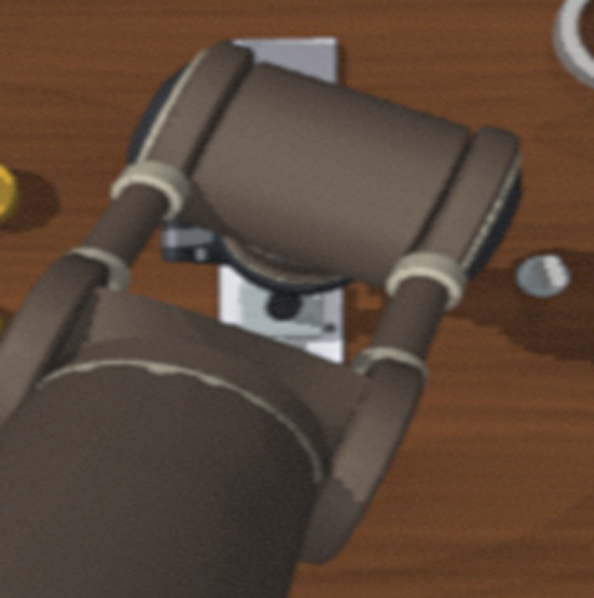

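```bash
python3 - <<'E'
from h import *
np.set_printoptions(precision=1,suppress=True)
f=lambda p,k,o:(np.array(p)+.5)/np.array(k)-.5+np.array(o)
print("top block front/back",ray("top",f([(668,388),(668,455)],3.6,(170,170)),30))
print("top far endblock front edge z24", ray("top",f([(664,202)],3.6,(170,170)),24))
print("knob now",ray("top",f([(284,303)],(3.3,2.6),(270,170)),66))
im=cv2.imread("pics/scene0.png")
cv2.imwrite("pics/s0d.png",cv2.resize(im[215:335,235:345],None,fx=6,fy=5,interpolation=cv2.INTER_CUBIC))
P=[[481.4,-163.7,66],[481.4,-163.7,30],[632.5,-161.5,12],[429.4,-164.5,8]]
print((proj("scene",P)-[235,215])*[6,5])
E
```

```text
top block front/back [[ 499.6 -163.6   30. ]
 [ 467.6 -163.7   30. ]]
top far endblock front edge z24 [[ 591.1 -161.6   24. ]]
knob now [[ 481.6 -163.3   66. ]]
[[233.3  52.2]
 [238.4 137.6]
 [450.6 465.2]
 [180.2 104.2]]
```

View pics/s0d.png

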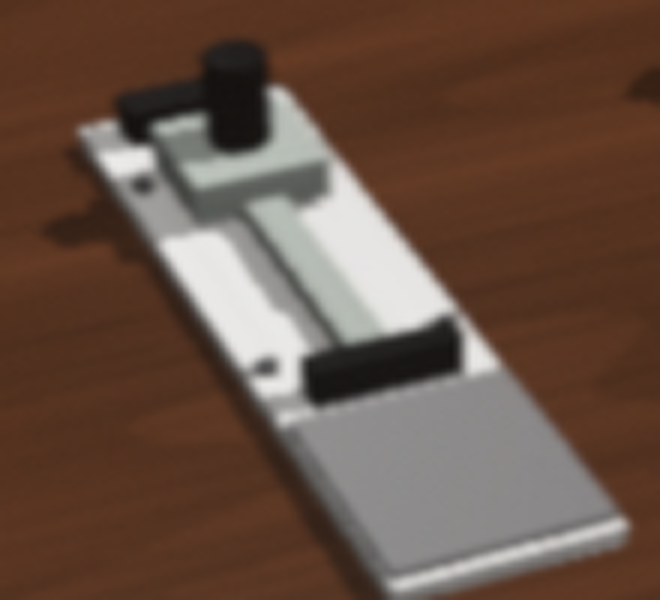

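```bash
python3 - <<'E'
from h import *
np.set_printoptions(precision=1,suppress=True)
print(proj("wrist",[[x,-165,z] for z in (44,55,66) for x in (501.6,512.6,523.6)]))
im=cv2.imread("pics/w2.png")
cv2.imwrite("pics/w2c.png",cv2.resize(im[260:420,240:420],None,fx=4,fy=3.5,interpolation=cv2.INTER_CUBIC))
E
```

```text
[[324.5 313.4]
 [324.9 289. ]
 [325.4 263.8]
 [324.4 325.6]
 [324.8 299.9]
 [325.3 273.2]
 [324.2 339.4]
 [324.7 312.2]
 [325.1 284. ]]
```

View pics/w2c.png

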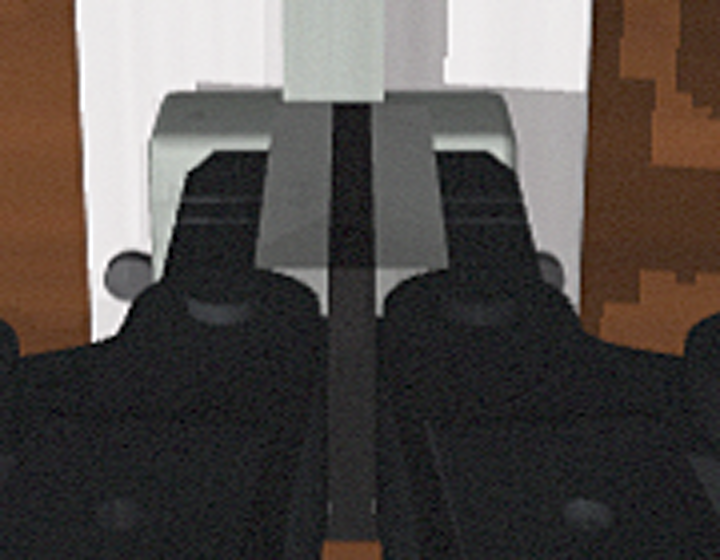

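Both cameras show the closed fingertips at z≈70, about 26 mm higher than the reported TCP height of 44. They passed over the knob without moving it. I'll go back behind the rail, lower the fingers over bare table and check their height.

{"op": "step_arm", "data": {"motion": "0 0 -1.5 0 -1; -5 0 0 0 -1; -5 0 0 0 -1; -1.5 0 0 0 -1; 0 0 4 0 -1"}}

```text
time_s: 4.22
eef_pos: [401.0, -169.4, 22.4]
orientation: [3.136, -0.009, 0.016]
wrist_force: [1.2, -0.6, 0.8]
opening: -0.1
```

```bash
python3 - <<'E'
from h import *
np.set_printoptions(precision=2,suppress=True)
o=get_obs();print(o['eef_pos'],o['wrist_force'],o['orientation'])
im=save("scene","pics/s3.png")
cv2.imwrite("pics/s3d.png",cv2.resize(im[160:310,220:350],None,fx=5,fy=4,interpolation=cv2.INTER_CUBIC))
e=o['eef_pos']
print((proj("scene",[e+[11,0,dz] for dz in(0,10,20,30)])-[220,160])*[5,4])
E
```

```text
[ 401.   -169.37   22.41] [ 1.21 -0.59  0.85] [ 3.14 -0.01  0.02]
[[194.65 258.82]
 [193.07 240.75]
 [191.47 222.44]
 [189.84 203.89]]
```

View pics/s3d.png

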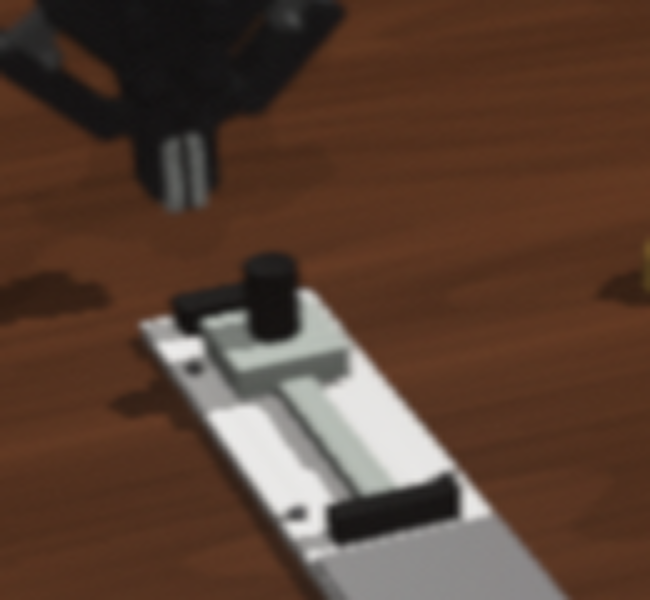

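{"op": "step_arm", "data": {"motion": "0 -0.2 0.9 0 -1; 0 0 0 0 -1; 1 0 0 0 -1; 1 0 0 0 -1"}}

```text
time_s: 4.78
eef_pos: [419.5, -165.1, 11.2]
orientation: [3.14, -0.002, 0.017]
wrist_force: [0.3, 0.3, -0.8]
opening: 0.3
```

{"op": "step_arm", "data": {"motion": "1 0 0 0 -1; 1 0 0 0 -1; 1 0 0 0 -1; 0 0 0 0 -1"}}

```text
time_s: 5.28
eef_pos: [448.5, -164.3, 10.3]
orientation: [3.141, -0.001, 0.017]
wrist_force: [-0.2, 0.2, 0.5]
opening: 0.2
```

```bash
python3 - <<'E'
from h import *
np.set_printoptions(precision=2,suppress=True)
o=get_obs();print(o['eef_pos'],o['wrist_force'],o['orientation'])
im=save("wrist","pics/w3.png")
E
```

```text
[ 448.53 -164.26   10.3 ] [-0.2   0.2   0.52] [ 3.14 -0.    0.02]
```

View pics/w3.png

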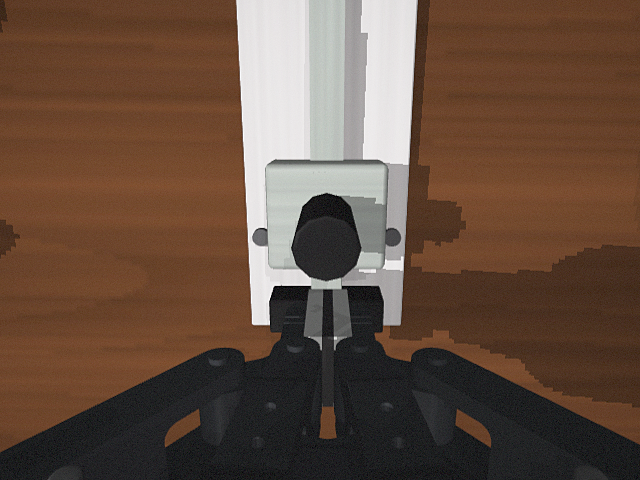

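The wrist view shows the knob at (327,240), straight ahead of the fingertips at (327,290). I reported z=10 over the 24 mm end block with no contact, so the offset is real. I'll raise the fingers a little and push.

{"op": "step_arm", "data": {"motion": "1 0 -0.4 0 -1; 1 0 0 0 -1; 1 0 0 0 -1; 1 0 0 0 -1"}}

```text
time_s: 5.82
eef_pos: [487.9, -163.4, 14.2]
orientation: [-3.142, 0.0, 0.017]
wrist_force: [-1.8, -0.4, 0.7]
opening: 0.2
```

{"op": "step_arm", "data": {"motion": "0.8 0 0 0 -1; 0.8 0 0 0 -1"}}

```text
time_s: 6.08
eef_pos: [503.9, -163.1, 14.1]
orientation: [3.142, 0.0, 0.017]
wrist_force: [-2.2, -0.0, 1.8]
opening: 0.2
```

{"op": "step_arm", "data": {"motion": "0.5 0 0 0 -1; 0.5 0 0 0 -1"}}

```text
time_s: 6.32
eef_pos: [513.6, -163.0, 14.1]
orientation: [-3.142, 0.0, 0.017]
wrist_force: [-1.5, -1.5, 0.7]
opening: 0.0
```

{"op": "step_arm", "data": {"motion": "0.5 0 0 0 -1; 0.5 0 0 0 -1"}}

```text
time_s: 6.58
eef_pos: [523.6, -162.8, 14.1]
orientation: [-3.142, 0.0, 0.017]
wrist_force: [-1.4, -0.0, 0.8]
opening: -0.2
```

{"op": "step_arm", "data": {"motion": "0.5 0 0 0 -1; 0.4 0 0 0 -1"}}

```text
time_s: 6.82
eef_pos: [532.7, -162.7, 14.1]
orientation: [3.142, 0.0, 0.017]
wrist_force: [-1.5, -0.9, 0.2]
opening: -0.0
```

{"op": "step_arm", "data": {"motion": "0.3 0 0 0 -1; 0.3 0 0 0 -1"}}

```text
time_s: 7.08
eef_pos: [538.5, -162.6, 14.1]
orientation: [3.142, 0.0, 0.017]
wrist_force: [-1.5, -0.6, -0.1]
opening: -0.1
```

{"op": "step_arm", "data": {"motion": "0.2 0 0 0 -1; 0.1 0 0 0 -1"}}

```text
time_s: 7.32
eef_pos: [540.0, -162.5, 14.1]
orientation: [-3.141, 0.003, 0.017]
wrist_force: [-6.1, -2.2, 4.3]
opening: 0.2
```

{"op": "step_arm", "data": {"motion": "0.1 0 0 0 -1; 0.1 0 0 0 -1"}}

```text
time_s: 7.58
eef_pos: [539.9, -162.5, 14.1]
orientation: [-3.141, 0.008, 0.018]
wrist_force: [-11.1, -1.9, 9.2]
opening: -0.1
```

{"op": "step_arm", "data": {"motion": "-3 0 0 0 -1; 0 0 -5 0 -1; 0 0 -5 0 -1; -0.9 -5.4 0 0 -1; -0.9 -5.4 0 0 -1"}}

```text
time_s: 8.2
eef_pos: [495.6, -54.5, 116.0]
orientation: [-3.142, -0.006, 0.014]
wrist_force: [0.7, 1.6, -0.7]
opening: -0.2
```

{"op": "step_arm", "data": {"motion": "-0.9 -5.4 0 0 -1; -0.9 -5.4 0 0 -1; -0.9 -5.4 0 0 -1; 0 0 0 0 -1"}}

```text
time_s: 8.7
eef_pos: [463.8, 109.9, 114.6]
orientation: [-3.14, -0.002, 0.022]
wrist_force: [-0.1, 0.7, -0.5]
opening: 0.5
```

```bash
python3 - <<'E'
from h import *
np.set_printoptions(precision=3,suppress=True)
o=get_obs();print(o['eef_pos'],o['wrist_force'],o['orientation'])
save("wrist","pics/w4.png");im=save("top","pics/t4.png")
cv2.imwrite("pics/t4c.png",cv2.resize(im[170:330,300:480],None,fx=4,fy=3.6,interpolation=cv2.INTER_CUBIC))
E
```

```text
[463.814 109.851 114.622] [-0.052  0.662 -0.513] [-3.14  -0.002  0.022]
```

View pics/w4.png

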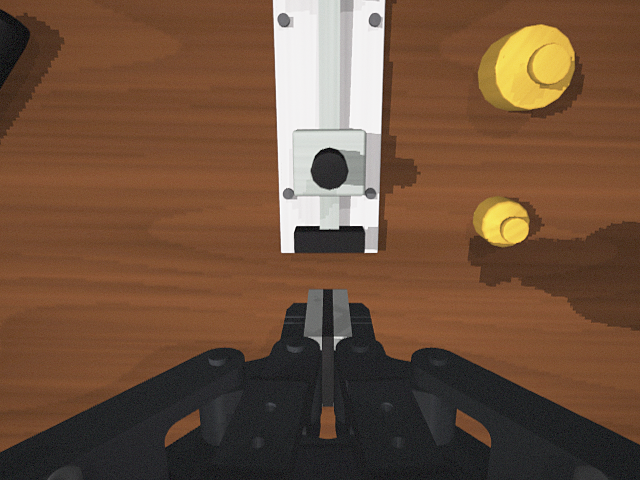

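View pics/t4c.png

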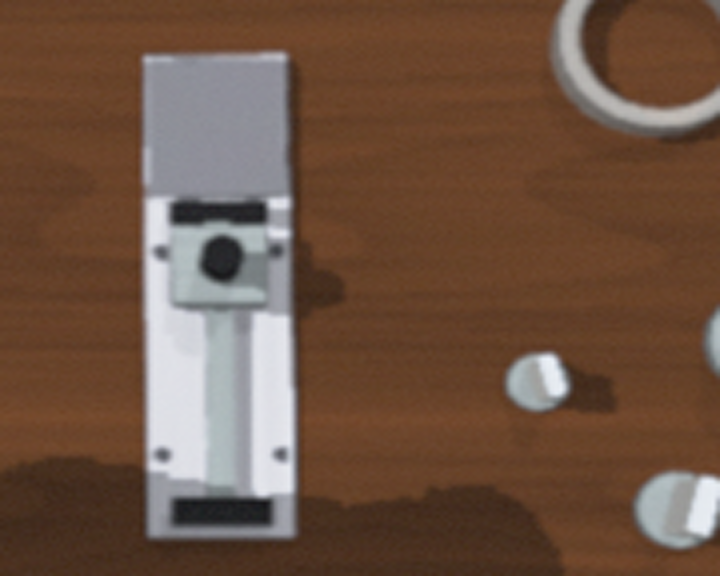

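The top view shows the right carriage hard against its far block, so that rail is good. The left knob at (329,168) is in line with the fingers at x≈327. I'll descend and push it.

{"op": "step_arm", "data": {"motion": "-0.5 0 5 0 -1; 0 0 5 0 -1; 0 0 0 0 -1; 0.8 0 0 0 -1; 0.8 0 0 0 -1"}}

```text
time_s: 9.43
eef_pos: [478.6, 106.3, 16.8]
orientation: [-3.141, -0.006, 0.016]
wrist_force: [0.2, 0.5, -0.0]
opening: -0.0
```

{"op": "step_arm", "data": {"motion": "0.8 0 0 0 -1; 0.5 0 0 0 -1; 0.5 0 0 0 -1"}}

```text
time_s: 9.8
eef_pos: [492.8, 106.8, 14.4]
orientation: [-3.142, 0.001, 0.017]
wrist_force: [-2.2, -0.2, 2.0]
opening: 0.0
```

{"op": "step_arm", "data": {"motion": "0.4 0 0 0 -1; 0.4 0 0 0 -1"}}

```text
time_s: 10.05
eef_pos: [500.7, 106.9, 14.0]
orientation: [-3.142, 0.001, 0.017]
wrist_force: [-2.2, 0.4, 1.6]
opening: 0.0
```

{"op": "step_arm", "data": {"motion": "0.4 -0.1 0 0 -1; 0.3 0 0 0 -1"}}

```text
time_s: 10.3
eef_pos: [507.7, 107.8, 13.9]
orientation: [3.141, 0.001, 0.017]
wrist_force: [-1.6, -1.1, 0.8]
opening: -0.1
```

{"op": "step_arm", "data": {"motion": "0.3 0 0 0 -1; 0.3 0 0 0 -1"}}

```text
time_s: 10.55
eef_pos: [513.7, 107.9, 13.9]
orientation: [3.141, 0.001, 0.017]
wrist_force: [-1.6, -0.8, 0.6]
opening: 0.4
```

{"op": "step_arm", "data": {"motion": "0.3 0 0 0 -1; 0.3 0 0 0 -1"}}

```text
time_s: 10.8
eef_pos: [516.8, 108.1, 13.9]
orientation: [3.141, 0.007, 0.017]
wrist_force: [-11.7, -1.6, 9.4]
opening: -0.3
```

{"op": "step_arm", "data": {"motion": "0.1 0 0 0 -1; 0.1 0 0 0 -1; 0 0 0 0 -1"}}

```text
time_s: 11.18
eef_pos: [516.6, 108.1, 13.9]
orientation: [3.141, 0.011, 0.017]
wrist_force: [-11.3, -1.1, 9.6]
opening: -0.3
```

{"op": "step_arm", "data": {"motion": "0.4 0 0 0 -1; 0 0 0 0 -1"}}

```text
time_s: 11.42
eef_pos: [516.4, 108.3, 13.1]
orientation: [3.141, 0.02, 0.017]
wrist_force: [-18.7, 1.1, 14.6]
opening: -0.5
```

The left carriage jammed with about 19 N on it, so the left rail is the one that binds. I'll retreat and go to the marker.

{"op": "step_arm", "data": {"motion": "-2.5 0 0 0 -1; 0 0 -5 0 -1; 0 0 -5 0 -1; 0 0 -3.5 0 -1; -0.7 5.9 0 0 -1"}}

```text
time_s: 12.05
eef_pos: [500.9, 51.0, 154.6]
orientation: [-3.14, -0.014, 0.023]
wrist_force: [0.1, -1.3, 0.1]
opening: 0.3
```

{"op": "step_arm", "data": {"motion": "-0.7 5.9 0 0 -1; -0.7 5.9 0 0 -1; -0.7 5.9 0 0 0.2; -0.7 5.9 0 0 0.2; -0.7 5.9 0 0 0.2"}}

```text
time_s: 12.68
eef_pos: [466.0, -249.5, 150.3]
orientation: [3.14, -0.004, 0.017]
wrist_force: [0.7, 0.6, 0.4]
opening: 51.0
```

{"op": "step_arm", "data": {"motion": "-0.7 5.9 0 0 0.2; -0.7 5.6 0 0 0.2; 0 0 0 0.15 0.2; 0 0 0 0.147 0.2; 0 0 0 0 0.2"}}

```text
time_s: 13.3
eef_pos: [453.6, -362.9, 149.7]
orientation: [3.141, -0.002, -0.279]
wrist_force: [0.9, -0.3, 0.0]
opening: 50.9
```

```bash
python3 - <<'E'
from h import *
np.set_printoptions(precision=3,suppress=True)
o=get_obs();print(o['eef_pos'],o['wrist_force'],o['orientation'],o['opening'])
save("wrist","pics/w5.png");im=save("top","pics/t5.png")
cv2.imwrite("pics/t5c.png",cv2.resize(im[170:330,170:390],None,fx=3.6,fy=3.6,interpolation=cv2.INTER_CUBIC))
im=save("scene","pics/s5.png")
cv2.imwrite("pics/s5c.png",cv2.resize(im[150:330,60:240],None,fx=4,fy=3.3,interpolation=cv2.INTER_CUBIC))
print(proj("wrist",[[445,-362,57]]))
E
```

```text
[ 453.584 -362.945  149.7  ] [ 0.871 -0.306  0.   ] [ 3.141 -0.002 -0.279] 50.94775857436799
[[329.313 244.514]]
```

View pics/w5.png

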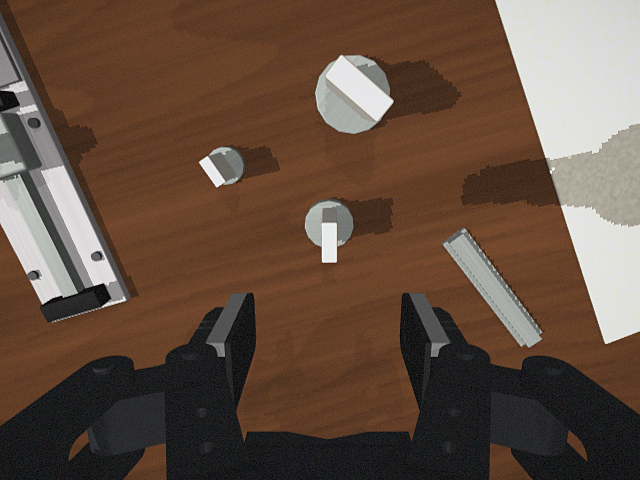

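View pics/t5c.png

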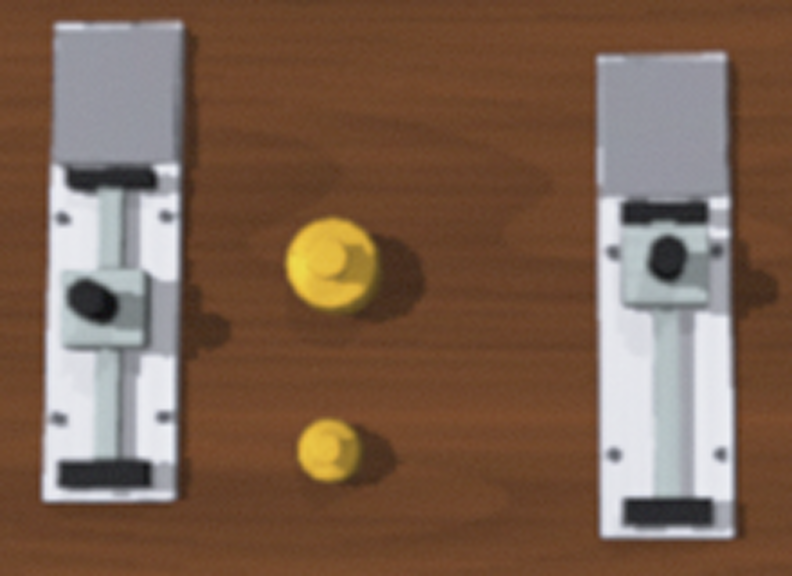

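View pics/s5c.png

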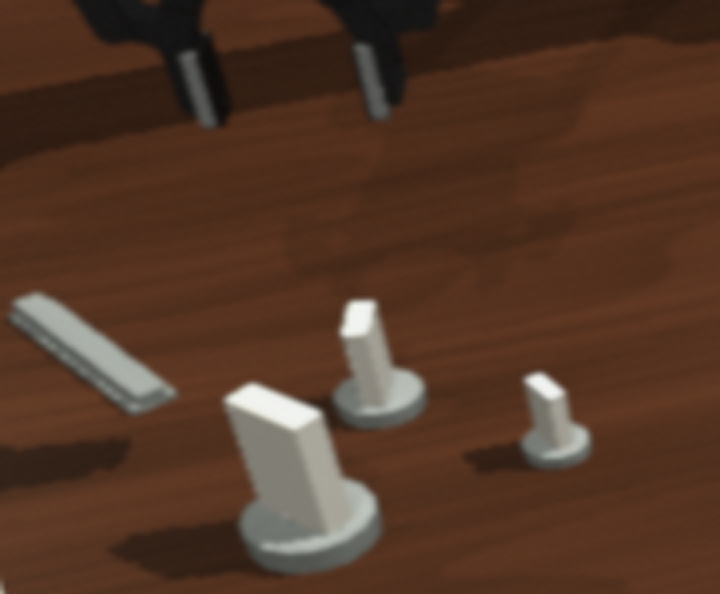

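```bash
python3 - <<'E'
from h import *
np.set_printoptions(precision=1,suppress=True)
o=get_obs();e=o['eef_pos'];y=o['orientation'][2]
X=np.array([np.cos(y),np.sin(y),0]);Y=np.array([np.sin(y),-np.cos(y),0])
for dz in (0,20,30,40,50):
    print(dz,((proj("scene",[e+11*X+s*28*Y+[0,0,dz] for s in(1,-1)])-[60,150])*[4,3.3]).ravel(), proj("wrist",[e+11*X+s*28*Y+[0,0,dz] for s in(1,-1)]).ravel())
d=np.array([445-e[0],-362-e[1],0]);print("tool dx dy mm",d@X,d@Y)
E
```

```text
0 [233.6 182.  390.3 174. ] [394.4 264.4 256.4 264.5]
20 [221.5 143.9 380.9 136.1] [402.8 282.6 247.8 282.7]
30 [215.4 124.4 376.  116.7] [407.7 293.5 242.6 293.6]
40 [209.1 104.6 371.1  97. ] [413.4 305.9 236.7 306. ]
50 [202.8  84.5 366.1  77. ] [420.  320.2 229.8 320.3]
tool dx dy mm -8.005509795390925 2.1172598831511174
```

The wrist view shows the tab centred between the jaws at (329,243) and well aligned in yaw. With the jaws half open the fingertips sit about 30 mm above the reported TCP. The top view confirms the left carriage is jammed mid-rail and the right one is at its stop. I'll descend on the middle-sized marker.

{"op": "step_arm", "data": {"motion": "-0.8 0.2 0 0 0.2; 0 0 5 0 0.2; 0 0 5 0 0.2; 0 0 2 0 0.2; 0 0 0 0 0.2"}}

```text
time_s: 14.08
eef_pos: [443.4, -360.8, 28.0]
orientation: [-3.14, 0.003, -0.28]
wrist_force: [0.2, -0.3, 0.6]
opening: 51.2
```

```bash
python3 - <<'E'
from h import *
np.set_printoptions(precision=3,suppress=True)
o=get_obs();print(o['eef_pos'],o['wrist_force'],o['orientation'],o['opening'])
save("wrist","pics/w6.png")
im=save("scene","pics/s6.png")
cv2.imwrite("pics/s6c.png",cv2.resize(im[150:330,60:240],None,fx=4,fy=3.3,interpolation=cv2.INTER_CUBIC))
E
```

```text
[ 443.426 -360.806   27.951] [ 0.198 -0.259  0.558] [-3.14   0.003 -0.28 ] 51.23199484850941
```

View pics/w6.png

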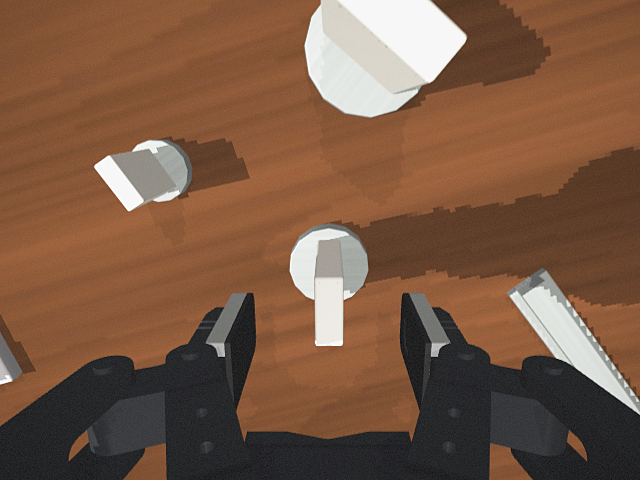

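View pics/s6c.png

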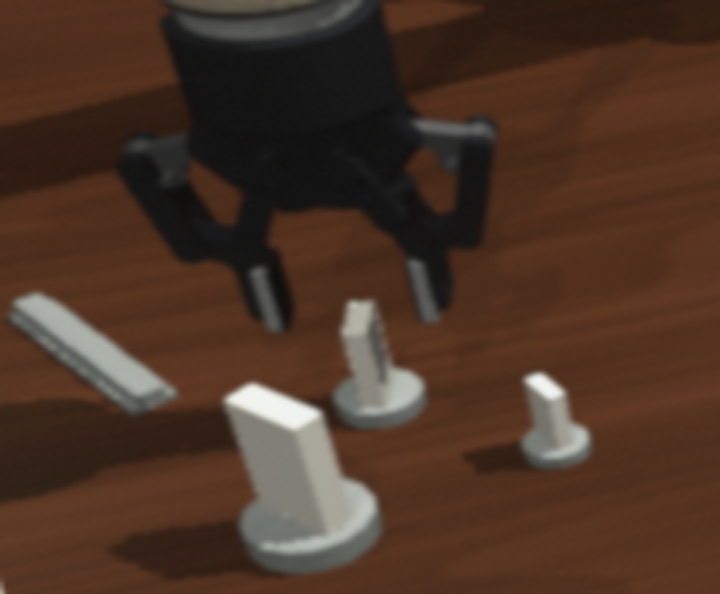

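{"op": "step_arm", "data": {"motion": "0.1 0 2 0 0.2; 0 0 1.2 0 0.2; 0 0 0 0 0.2"}}

```text
time_s: 14.55
eef_pos: [444.3, -360.9, -4.3]
orientation: [-3.14, 0.003, -0.28]
wrist_force: [0.4, -0.2, 0.2]
opening: 51.2
```

```bash
python3 - <<'E'
from h import *
np.set_printoptions(precision=3,suppress=True)
o=get_obs();print(o['eef_pos'],o['wrist_force'],o['orientation'],o['opening'])
im=save("scene","pics/s7.png")
cv2.imwrite("pics/s7c.png",cv2.resize(im[150:330,60:240],None,fx=4,fy=3.3,interpolation=cv2.INTER_CUBIC))
E
```

```text
[ 444.341 -360.938   -4.319] [ 0.369 -0.18   0.243] [-3.14   0.003 -0.28 ] 51.166068545666576
```

View pics/s7c.png

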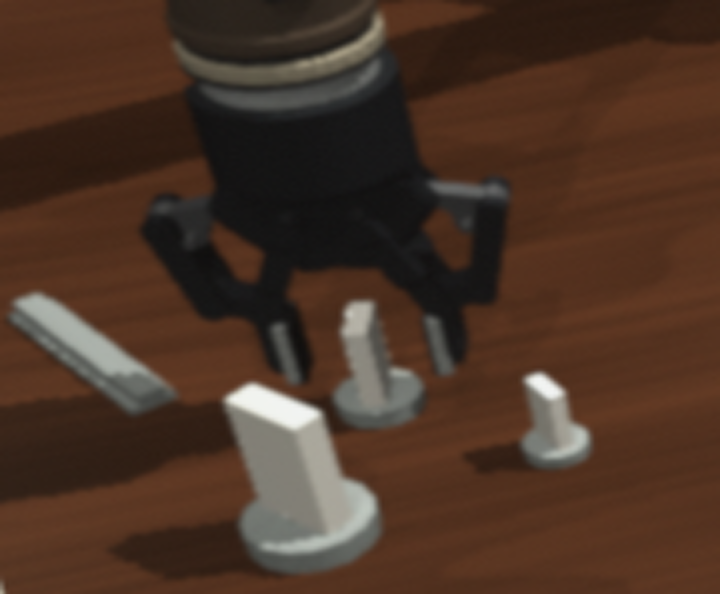

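{"op": "step_arm", "data": {"motion": "0 0 0 0 -1; 0 0 0 0 -1; 0 0 0 0 -1; 0 0 0 0 -1; 0 0 0 0 -1", "newtons": 70}}

```text
time_s: 15.22
eef_pos: [445.9, -362.4, -2.3]
orientation: [3.141, -0.001, -0.28]
wrist_force: [0.3, -0.8, 2.6]
opening: 9.3
```

{"op": "step_arm", "data": {"motion": "0 0 -4 0 -1; 0 0 -5 0 -1; 0 0 -5 0 -1; 0 0 0 0 -1"}}

```text
time_s: 15.72
eef_pos: [448.4, -364.8, 142.2]
orientation: [3.137, -0.009, -0.28]
wrist_force: [0.2, 0.6, -0.9]
opening: 9.2
```

```bash
python3 - <<'E'
from h import *
np.set_printoptions(precision=3,suppress=True)
o=get_obs();print(o['eef_pos'],o['wrist_force'],o['orientation'],o['opening'])
save("wrist","pics/w8.png")
im=save("scene","pics/s8.png")
cv2.imwrite("pics/s8c.png",cv2.resize(im[100:330,60:240],None,fx=4,fy=2.6,interpolation=cv2.INTER_CUBIC))
E
```

```text
[ 448.381 -364.757  142.203] [ 0.198  0.568 -0.883] [ 3.137 -0.009 -0.28 ] 9.210483771806002
```

View pics/s8c.png

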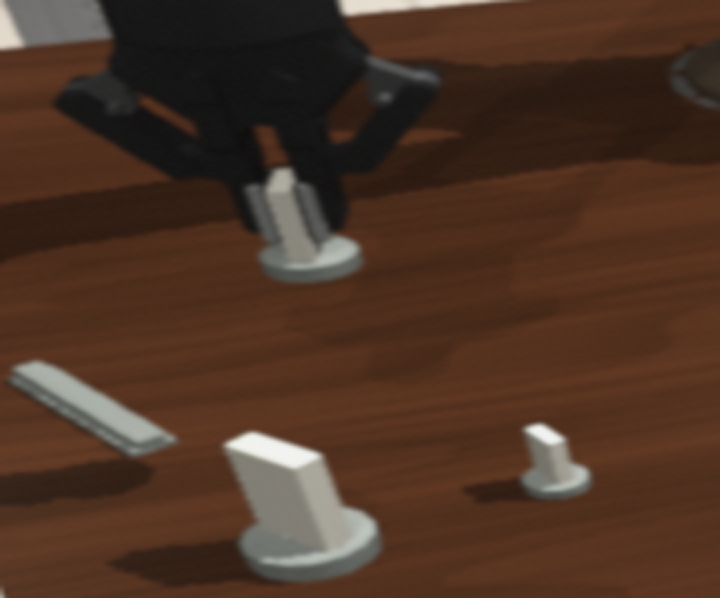

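View pics/w8.png

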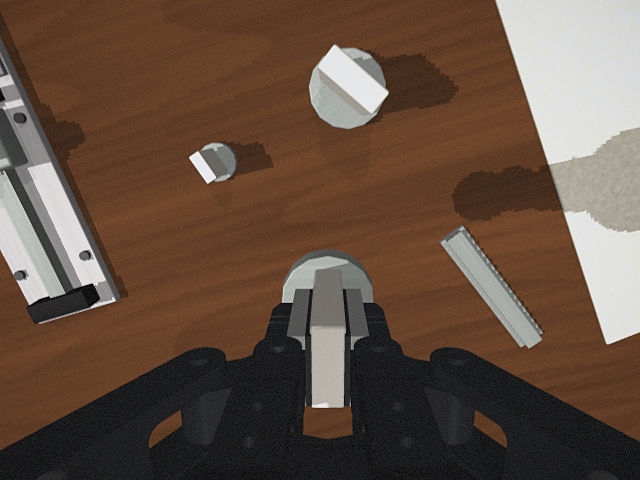

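The marker is held upright. Its foot is centred under the jaws at (328,285) in the wrist view. I'll carry it to the left pad.

{"op": "step_arm", "data": {"motion": "0 0 0 -0.15 -1; 0 0 0 -0.15 -1; 1.5 -3.5 0 0 -1; 2.3 -5.2 0 0 -1; 2.3 -5.2 0 0 -1"}}

```text
time_s: 16.45
eef_pos: [502.0, -219.6, 134.2]
orientation: [-3.139, 0.005, 0.018]
wrist_force: [0.4, -0.2, -0.5]
opening: 9.0
```

{"op": "step_arm", "data": {"motion": "2.3 -5.2 0 0 -1; 2.3 -5.2 0 0 -1; 2.3 -5.2 0 0 -1; 2.3 -5.2 0 0 -1; 2.3 -5.2 0 0 -1"}}

```text
time_s: 17.08
eef_pos: [611.7, 42.2, 134.0]
orientation: [3.142, 0.006, 0.02]
wrist_force: [1.5, -0.4, -1.7]
opening: 9.2
```

{"op": "step_arm", "data": {"motion": "2 -4.5 0 0 -1; 1 -2.2 0 0 -1; 0 0 0 0 -1; 0 0 0 0 -1"}}

```text
time_s: 17.58
eef_pos: [640.8, 106.6, 135.7]
orientation: [3.14, 0.003, 0.019]
wrist_force: [1.1, 0.1, -0.8]
opening: 8.7
```

```bash
python3 - <<'E'
from h import *
np.set_printoptions(precision=3,suppress=True)
o=get_obs();print(o['eef_pos'],o['wrist_force'],o['orientation'],o['opening'])
save("wrist","pics/w9.png")
E
```

```text
[640.841 106.606 135.722] [ 1.053  0.103 -0.841] [3.14  0.003 0.019] 8.726429680828032
```

View pics/w9.png

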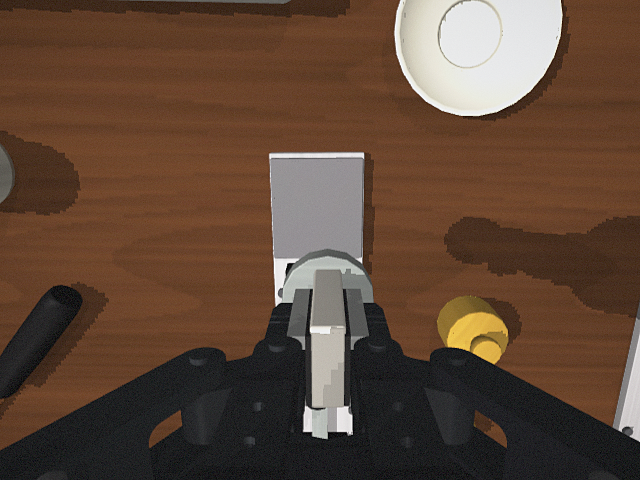

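```bash
python3 - <<'E'
from h import *
np.set_printoptions(precision=1,suppress=True)
X=ray("wrist",[(270,158),(364,158),(364,259),(273,259)],12);print(X,X.mean(0))
o=get_obs();print(o['eef_pos'])
E
```

```text
[[682.1 143.9  12. ]
 [683.2  81.6  12. ]
 [612.7  78.7  12. ]
 [611.5 143.   12. ]] [647.4 111.8  12. ]
[641.1 106.3 136.2]
```

{"op": "step_arm", "data": {"motion": "0.7 -0.5 0 0 -1; 0 0 5 0 -1; 0 0 5 0 -1; 0 0 1.2 0 -1; 0 0 0 0 -1"}}

```text
time_s: 18.25
eef_pos: [649.1, 112.7, 25.0]
orientation: [3.142, 0.001, 0.019]
wrist_force: [-0.0, 0.9, -0.5]
opening: 9.0
```

```bash
python3 - <<'E'
from h import *
np.set_printoptions(precision=3,suppress=True)
o=get_obs();print(o['eef_pos'],o['wrist_force'],o['orientation'],o['opening'])
save("wrist","pics/w10.png")
im=save("scene","pics/s10.png")
cv2.imwrite("pics/s10c.png",cv2.resize(im[180:310,380:510],None,fx=5,fy=4.5,interpolation=cv2.INTER_CUBIC))
E
```

```text
[649.062 112.659  24.95 ] [-0.031  0.871 -0.521] [3.142 0.001 0.019] 8.970129880915172
```

View pics/s10c.png

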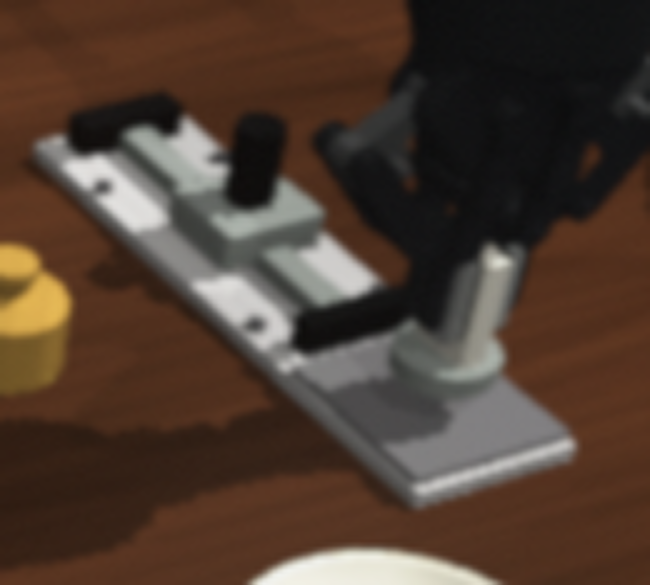

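View pics/w10.png

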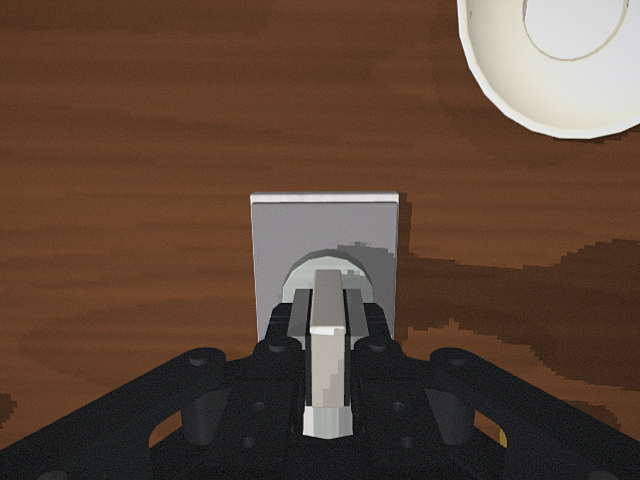

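{"op": "step_arm", "data": {"motion": "-0.1 0.1 0.8 0 -1; 0 0 0.3 0 -1; 0 0 0 0 -1"}}

```text
time_s: 18.73
eef_pos: [647.9, 112.1, 14.2]
orientation: [3.142, 0.0, 0.02]
wrist_force: [0.1, 0.2, -0.2]
opening: 9.4
```

{"op": "step_arm", "data": {"motion": "0 0 0.2 0 -1; 0 0 0 0 -1"}}

```text
time_s: 18.98
eef_pos: [648.0, 112.1, 12.0]
orientation: [3.142, 0.0, 0.02]
wrist_force: [-0.0, -0.5, -0.0]
opening: 9.6
```

{"op": "step_arm", "data": {"motion": "0 0 0.1 0 -1; 0 0 0 0 -1"}}

```text
time_s: 19.23
eef_pos: [648.0, 112.1, 11.1]
orientation: [-3.142, 0.0, 0.02]
wrist_force: [-0.3, 0.8, -0.7]
opening: 9.1
```

{"op": "step_arm", "data": {"motion": "0 0 0.1 0 -1; 0 0 0 0 -1"}}

```text
time_s: 19.48
eef_pos: [648.0, 112.1, 10.1]
orientation: [3.142, 0.0, 0.02]
wrist_force: [-0.9, 0.2, 0.5]
opening: 9.0
```

{"op": "step_arm", "data": {"motion": "0 0 0.1 0 -1; 0 0 0 0 -1"}}

```text
time_s: 19.73
eef_pos: [648.3, 112.1, 9.7]
orientation: [-3.142, -0.0, 0.02]
wrist_force: [-2.1, 1.1, 2.7]
opening: 9.3
```

The marker touches down at +2.7 N. Releasing.

{"op": "step_arm", "data": {"motion": "0 0 0 0 -0.6; 0 0 0 0 -0.6; 0 0 0 0 -0.2; 0 0 0 0 -0.2; 0 0 0 0 -0.2"}}

```text
time_s: 20.35
eef_pos: [648.1, 112.1, 9.1]
orientation: [-3.142, 0.0, 0.02]
wrist_force: [0.7, 0.1, -0.3]
opening: 33.9
```

{"op": "step_arm", "data": {"motion": "0 0 -2 0 -0.2; 0 0 -4 0 -0.2; 0 0 -5 0 -0.2; 0 0 -4 0 -0.2"}}

```text
time_s: 20.85
eef_pos: [649.3, 112.2, 163.3]
orientation: [-3.141, -0.004, 0.02]
wrist_force: [-0.5, 0.4, 0.2]
opening: 34.3
```

{"op": "step_arm", "data": {"motion": "-6 0 0 0 -0.2; -6 0 0 0 -0.2; -6 0 0 0 -0.2; -6 0 0 0 -0.2; 0 0 0 0 -0.2"}}

```text
time_s: 21.48
eef_pos: [401.8, 106.9, 158.2]
orientation: [3.141, 0.005, 0.021]
wrist_force: [1.3, -0.4, -0.5]
opening: 34.0
```

```bash
python3 - <<'E'
from h import *
np.set_printoptions(precision=3,suppress=True)
o=get_obs();print(o['time_s'],o['eef_pos'],o['wrist_force'],o['orientation'],o['opening'])
im=save("scene","pics/s11.png")
cv2.imwrite("pics/s11c.png",cv2.resize(im[180:340,240:510],None,fx=2.9,fy=2.9,interpolation=cv2.INTER_CUBIC))
im=save("top","pics/t11.png")
cv2.imwrite("pics/t11c.png",cv2.resize(im[170:330,170:390],None,fx=3.6,fy=3.6,interpolation=cv2.INTER_CUBIC))
E
```

```text
21.475 [401.815 106.873 158.193] [ 1.326 -0.405 -0.49 ] [3.141 0.005 0.021] 33.99619055095059
```

View pics/s11c.png

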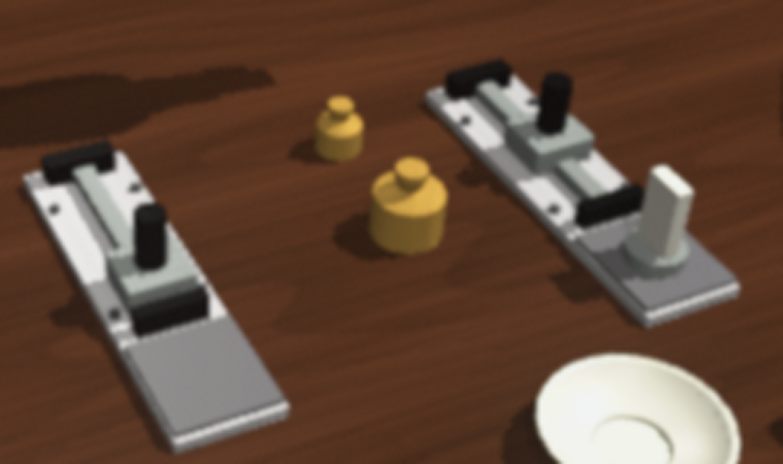

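View pics/t11c.png

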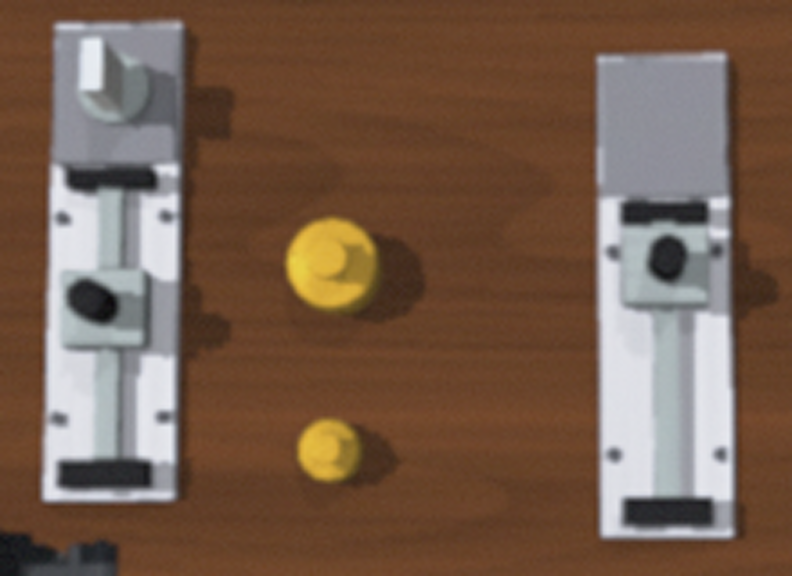

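```bash
python3 - <<'E'
from h import *
np.set_printoptions(precision=1,suppress=True)
f=lambda p:(np.array(p)+.5)/3.6-.5+170
print("foot",ray("top",f([(114,87)]),22),"tabtop",ray("top",f([(92,64)]),69),"pad",ray("top",f([(55,23),(184,22),(183,165),(52,162)]),12).mean(0))
print("Lknob",ray("top",f([(82,294)]),66),"Rknob",ray("top",f([(666,254)]),66))
E
```

```text
foot [[647.7 111.3  22. ]] tabtop [[647.5 111.1  69. ]] pad [647.2 111.4  12. ]
Lknob [[537.7 111.5  66. ]] Rknob [[ 558.7 -161.3   66. ]]
```

```bash
python3 -c "
from workcell import *
print(close_job())"
```

```text
the job is handed in; nothing more can be done
None
```

I pushed both carriages as far as they would go, stood the reject marker on the pad of the left rail, which is the one that binds, let go and handed the job in.

- **Right rail:** it ran its full travel and stopped against the far block under an 11 N push. The camera puts the knob 73.8 mm from the pad centre; 72 mm was expected, so they agree within camera error.
- **Left rail:** it jammed part way, at about 0.04 m of travel, and did not move under about 19 N.
- **Marker:** the middle-sized one is upright in both the scene and top views. Its foot measured (647.7, 111.3) against a pad centre of (647.2, 111.4), so it is within about 1 mm. The arm was clear of everything about 21.5 s in, and no reading I saw went above about 24 N at the wrist.

**What disagreed:** the first push at the right knob passed over its top without moving it. Both cameras showed the real fingertips about 26–30 mm above the reported TCP height, so I corrected for that in every later move.

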